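Bore check of a drill-guide bush

TASK

In this joinery, log and check a turned wooden guide bush: first turn the bush where it stands on its round pad until its blue-marked side faces the scanner window squarely, and let go of it. Then take the orange-handled bore probe out of its block and lower it upright into the bush's hole, never letting the probe touch the bush, until the tip is about half-way down the bore. Finish while still holding the probe there, still, upright and centred in the hole; leave the bush facing the scanner on its pad and the other things on the bench undisturbed.

Things in the scene. Friction and masses are not known exactly. Their poses are not given: they have to be found in the camera images.
- station: Fixed check station, a steel plate 235 x 110 mm, 10 mm thick. Origin at table level under the centre of its round pad; +x (level) points from the pad to the scanner; z up. The scanner is a red block 50 x 85 mm (x, y), its front face 110 mm from the pad's centre, its top 98 mm above the table.
- pad (a point): Centre of the top of the station's round black rubber pad (80 mm across, flush with the plate), 10 mm above the table; the bush stands here.
- scanner_window (a point): Centre of the scanner's dark window with a light-blue line, 108 mm from the pad's centre along the station's x, 58 mm above the table.
- bush: Turned beech guide bush, loose, about 0.2 kg: upright tube, 58 mm outside diameter, 80 mm tall, plain 28 mm bore right through. Origin at the centre of its underside, z up along the bore; +x points out through the blue mark. Starts standing on the pad, turned any way but at least 50 degrees from facing the scanner. Can be gripped across its outside at any yaw and turned in place.
- bush_mouth (a point): Centre of the bore's mouth at the bush's top face (80 mm above its underside).
- bush_mark (a point): Middle of the blue painted stripe (16 mm wide, full height, running over onto the top face) on the bush's side, 29 mm from its axis.
- probe_block: Fixed green block 70 x 70 mm, 100 mm tall, with a vertical through hole 18 mm across in its middle where the probe hangs. Origin at the centre of its underside.
- probe: Bore probe, loose, about 0.12 kg, 148 mm long: from below, a steel rod 10 mm in diameter, 90 mm long; a brass collar 32 mm across, 6 mm thick; a round orange handle 26 mm in diameter, 52 mm tall. Origin at the rod's lower tip, z up along it. Starts upright, rod in the block's hole, collar resting on the block's top. Can be gripped at any yaw.
- probe_tip (a point): Lower end of the probe's rod.
- probe_grip (a point): On the probe's axis in its handle, 126 mm above the tip: where to grip.
- glue: Bystander: white glue bottle, 56 mm across, 130 mm tall; origin under its centre.
- hammer: Bystander: hammer lying flat; origin under its middle.
- frame: Bystander: light wooden picture frame 200 x 150 x 18 mm lying flat; origin under its centre.
- strip_a: Bystander: wooden strip 20 x 200 x 14 mm; origin under its centre.
- strip_b: Bystander: wooden strip 20 x 180 x 14 mm; origin under its centre.
- tin: Bystander: closed tin 60 mm across, 60 mm tall; origin under its centre.
- offcut: Bystander: wooden offcut 90 x 45 x 30 mm; origin under its centre.

How it is judged:
By the outcome, as a careful person would: the job done as asked, in the order asked, and still so for the second after the job is handed in, while the arm keeps its last pose, push and grip.
It also fails if it takes over 58 s, if anything falls off the work surface, if the arm or the gripper's body presses on something with over 40 N, if the wrist force passes 120 N, or if a joint passes its speed limit or range.

ROBOT

A 6-joint arm with a two-finger parallel gripper is mounted at the origin on the work surface. World frame = base frame: x ahead of the robot, y to its left, z up, the work surface at z = 0. Lengths are in m, angles in rad, forces in N, time in s.
With the tool pointing down it reaches from about 0.35 to 0.975 m from the base axis. Payload 4.9 kg.
Tool frame: the origin (TCP) lies on the centre line of the jaws, within the pads' length; the fingertips stand 8 mm ahead of it and the grasp point (between the pads) lies 11 mm behind it; z points along the fingers, y is the line along which they close (so a half turn about z gives the same grasp; the last joint's range is limited). The gripper opens to 85 mm and grips with 20 to 120 N. Pads are 22 mm wide; open, the fingers measure 114 mm over their backs; the gripper's body (76 mm by 85 mm) begins 54 mm behind the grasp point. The pads swing forward as they close: fully open they stand 13 mm farther back than shut.
Start: joints at [-1.244, 0.053, 1.613, -0, 1.476, -0.119], TCP at [0.269, -0.564, 0.239] pointing down, gripper open.
Joint ranges: [-3.01, 3.01], [-1.01, 2.22], [0.06, 2.58], [-1.02, 4.17], [0.09, 2.62], [-3.14, 3.14]. Speed limits (rad/s): [2.57, 2.57, 3.14, 3.14, 3.14, 3.14].

INTERFACE

Orientations are given as a rotation vector (axis times angle).
In Python, from station import ctrl gives the robot as it stands.
- The arm moves only by the tool jog_arm, called by a JSON object that holds its "method" and its "body", one argument or row to a line. Schema: {"type":"object","properties":{"segments":{"type":"array","items":{"type":"object","properties":{"aperture":{"type":"number"},"sx":{"type":"number"},"sy":{"type":"number"},"sz":{"type":"number"},"ax":{"type":"number"},"ay":{"type":"number"},"az":{"type":"number"}},"additionalProperties":false,"required":["aperture"]},"minItems":1,"maxItems":20},"squeeze":{"type":"number"},"only":{"type":"string"},"quiet":{"type":"boolean"},"lines":{"type":"string"}},"required":["segments"],"additionalProperties":false}. segments is a list of rows, 1 to 20 of them, each an object with the fields aperture (the finger opening in m), sx, sy, sz (the shift in normalised numbers (1 is 75 cm)), ax, ay, az (a rotation vector in normalised numbers (1 is pi rad)); a field left out counts as zero (the opening has to be given); each row is the pose to reach, as a shift and turn from the pose commanded when the call began, along the tool's axes at that moment; what a row does not reach only later rows make up. A row lasts 1/12 s, in which the tool goes at most 0.0417 m and 0.125 rad, less where a joint would pass 70% of its speed; a pose out of reach is approached as far as the arm can. The fingers move at their own pace and stop on an object; squeeze is the grip in N (left out, the last holds). Time passes only in rows, so rows that do not move let the fingers close. The tool returns the time, the measured TCP pose, the force, the opening and the grip force at its end. only (a regular expression) keeps the lines of the reply that match it, lines (a string "A,B") keeps lines A to B, and quiet returns only ok. Input that does not fit is refused with a message, and nothing moves.
- ctrl.get_obs(): the state, without advancing time (a new reading comes with each control period).
- ctrl.get_image(name): name is "scene" or "top"; returns the picture (420x560x3 uint8, red, green, blue); there is no depth.
- ctrl.camera_params(name): a dict with "fx", "fy", "cx", "cy" (pixels), "T" (4x4, takes a point from camera to world coordinates). Camera axes: x right, y down, z forward; pixel columns grow to the right and rows downward; lengths in m; the calibration is good to about 2 mm. A picture is of the moment at which its call begins. camera_params takes no time and is no camera call.
- ctrl.finish_job(): hands the job in; it is judged then, once.
Trained networks look in the newest picture that a camera, given by its name, has taken for a name from the list of things; names that differ only in an ending like _2 or _b are one class to them, and where a whole thing is asked for, a point or a joint stands for the part that bears it (a point fixed in the world has none). Each returns a list of dicts, best first, with "p" (0 to 1); they miss things now and then, are a little off and sometimes report something else, mostly with a low value. They report only what shows in the picture. A call takes as long as a camera call.
- ctrl.find_in(camera, thing): "extent" ([left, top, right, bottom] in pixels, round what is visible of it).
- ctrl.cut_out(camera, thing): "mask" (420x560 bool, what is visible of it) and "extent" ([left, top, right, bottom] in pixels, round what is visible of it).
- ctrl.tip_of(camera, thing): "xy" ([column, row] in pixels: a listed point, or the origin of a listed thing).
The state is a dict: "t": time; "q": joint angles; "dq": joint speeds; "effort": joint torques, N m; "tool_pos": TCP position; "tool_rot": TCP orientation; "contact_force": force on the tool from outside, world axes, zero at the start; "wrist_torque": the same for the moment, N m; "opening": finger opening in m; "grip_force": force on a finger pad.
Only numpy, scipy, OpenCV 4.12 (cv2) and the standard library are available. Lean on these libraries where they do the work, as an engineer would, in place of code of your own. Each camera call takes 0.05 s, during which the arm holds its last target. There are 200 camera calls.

## Working session

There is one attempt and no reset: what is moved stays moved. The work goes in short steps, Python scripts to look and compute and a tool call to move; the robot and the scene stay as the last step left them, time stands still between calls to the robot, and variables do not carry over. Pictures are saved under pics/ and viewed, at most 10 in all, crops included, and the job is handed in when it is done.

```bash
mkdir -p pics; ls
```

Create h.py:
```python
import numpy as np, cv2
from station import ctrl
def save(n,f):
    im=ctrl.get_image(n); cv2.imwrite('pics/'+f,im[:,:,::-1]); return im
def P(n):
    c=ctrl.camera_params(n); T=np.array(c['T']); K=np.array([[c['fx'],0,c['cx']],[0,c['fy'],c['cy']],[0,0,1]])
    return K,T
def ray(n,uv):
    K,T=P(n); d=T[:3,:3]@np.linalg.solve(K,[uv[0],uv[1],1]); return T[:3,3],d/np.linalg.norm(d)
def atz(n,uv,z):
    o,d=ray(n,uv); return o+d*(z-o[2])/d[2]
def tri(a,b):
    A=np.zeros((3,3));B=np.zeros(3)
    for o,d in (a,b):
        M=np.eye(3)-np.outer(d,d);A+=M;B+=M@o
    x=np.linalg.solve(A,B); return x,[np.linalg.norm((np.eye(3)-np.outer(d,d))@(x-o)) for o,d in (a,b)]
def proj(n,p):
    K,T=P(n); q=K@(T[:3,:3].T@(np.array(p)-T[:3,3])); return q[:2]/q[2]
```

Run:
```python
from h import *
np.set_printoptions(precision=4,suppress=True)
for n in('scene','top'):
    save(n,n+'0.png'); print(n,P(n)[0][0,0],P(n)[1])
R={}
for t in ['pad','scanner_window','bush_mouth','bush_mark','probe_grip','probe_tip','probe','probe_block','station','glue','bush']:
    for n in('scene','top'):
        r=ctrl.tip_of(n,t)
        if r: R[t,n]=r[0]['xy']; print(t,n,[(np.round(x['xy'],1).tolist(),round(x['p'],2)) for x in r[:2]])
    if (t,'scene') in R and (t,'top') in R:
        print('   ',tri(ray('scene',R[t,'scene']),ray('top',R[t,'top'])))
print(ctrl.get_obs())
```

```text
pics
scene 532.6373014951355 [[-0.8847  0.2933 -0.3622  1.0648]
 [ 0.4661  0.5651 -0.6808  0.9184]
 [ 0.005  -0.7711 -0.6367  0.9091]
 [ 0.      0.      0.      1.    ]]
top 391.45563401530694 [[-0.0201 -0.9952  0.0956  0.49  ]
 [-0.9997  0.019  -0.0121  0.0479]
 [ 0.0102 -0.0958 -0.9953  1.2253]
 [ 0.      0.      0.      1.    ]]
pad scene [([279.5, 219.2], 0.81)]
pad top [([292.6, 215.3], 0.84), ([154.3, 265.2], 0.47)]
    (array([0.5755, 0.0013, 0.0131]), [np.float64(0.004782323276997046), np.float64(0.004782323276996987)])
scanner_window scene [([308.5, 186.2], 0.56)]
scanner_window top [([304.1, 245.3], 0.58), ([424.9, 256.5], 0.47)]
    (array([ 0.4796, -0.0267,  0.0679]), [np.float64(0.0011406107948395204), np.float64(0.0011406107948396457)])
bush_mouth scene [([280.7, 191.6], 0.91)]
bush_mouth top [([298.1, 211.6], 0.84)]
    (array([ 0.5747, -0.0083,  0.097 ]), [np.float64(0.001746810080591247), np.float64(0.001746810080591082)])
bush_mark scene [([282.3, 211.0], 0.71)]
bush_mark top [([286.3, 205.0], 0.69)]
    (array([0.5935, 0.0271, 0.0683]), [np.float64(0.00604703933176
[... 885 characters left out ...]
01250323996192305)])
bush scene [([281.9, 215.7], 0.86)]
bush top [([297.9, 209.9], 0.67), ([366.1, 247.0], 0.6)]
    (array([ 0.5794, -0.0076,  0.022 ]), [np.float64(0.009134154868901023), np.float64(0.009134154868901012)])
{'t': 1.2, 'q': array([-1.244 ,  0.0527,  1.6129,  0.    ,  1.476 , -0.119 ]), 'dq': array([ 0.0005, -0.0009,  0.0003, -0.0015,  0.0005, -0.0003]), 'effort': array([  0.0009, -39.3678, -37.0463,  -0.0001,   0.0005,  -0.    ]), 'tool_pos': array([ 0.2695, -0.5639,  0.2393]), 'tool_rot': array([3.0639, 0.6944, 0.0001]), 'contact_force': array([-0.5357, -0.2155, -0.5416]), 'wrist_torque': array([ 0.0414, -0.0375,  0.044 ]), 'grip_force': 0.0, 'opening': 0.08567268331497534}
```

Run:
```python
import cv2
s=cv2.imread('pics/scene0.png');t=cv2.imread('pics/top0.png')
cv2.imwrite('pics/t1.png',cv2.resize(t[130:310,210:450],None,fx=3.3,fy=3.3,interpolation=2))
cv2.imwrite('pics/s1.png',cv2.resize(s[70:290,150:430],None,fx=2.7,fy=2.7,interpolation=2))
```

```text
(no output)
```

View pics/t1.png

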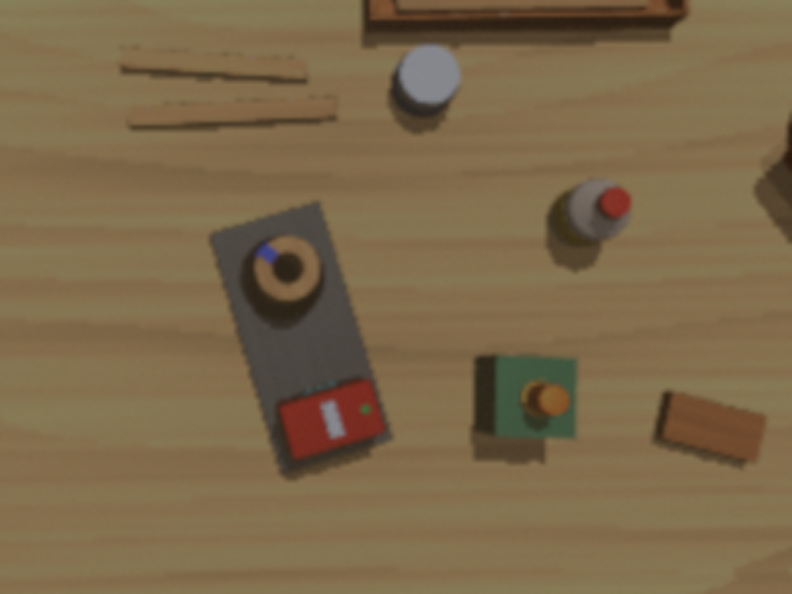

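View pics/s1.png

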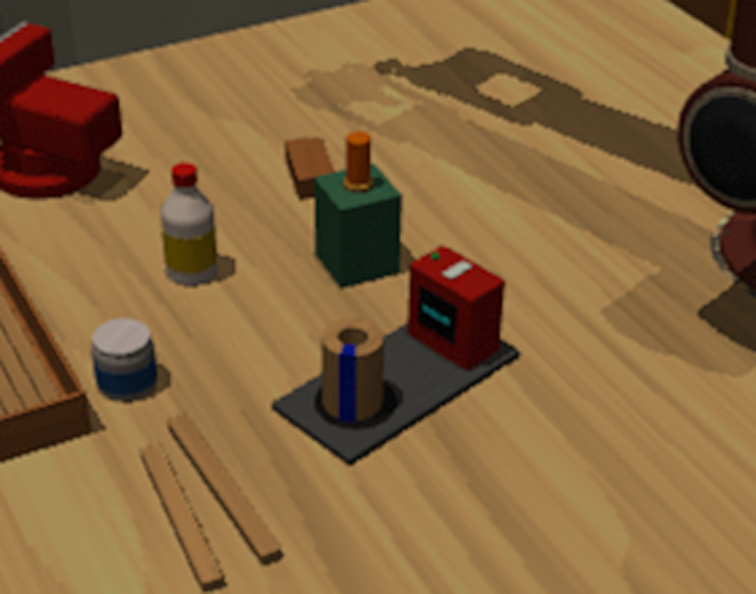

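The top view shows the bush at about full-frame pixel (297, 211), with its mark pointing up-left. The scanner is down-right at about (311, 258) and the probe handle at about (376, 251). The scene view shows the blue stripe facing that camera, and nothing stands in the gripper's way. Next I'll fit yaw and positions from both views.

Add to h.py:
```python
from scipy.optimize import least_squares
def blue(im):
    a=im.astype(int); return (a[...,2]>a[...,0]+25)&(a[...,2]>a[...,1]+25)
def cen(w,box,im=None):
    m=np.zeros(w.shape);x0,y0,x1,y1=box;m[y0:y1,x0:x1]=w[y0:y1,x0:x1]
    v,u=np.nonzero(m);k=m[v,u];return np.array([(u*k).sum(),(v*k).sum()])/k.sum(),k.sum()
def stripe(n,c,yaw):
    # centroid in the image of visible stripe samples (top face and side), area weighted
    K,T=P(n);cam=T[:3,3];pts=[];ws=[]
    for s in np.linspace(-.008,.008,9):
        for r in np.linspace(.0145,.0285,8): pts.append((r,s,.09,0,0,1,1/8*.014))
        a=np.arcsin(s/.029)
        for z in np.linspace(.012,.088,20): pts.append((.029*np.cos(a),s,z,np.cos(a),np.sin(a),0,1/20*.08))
    R=np.array([[np.cos(yaw),-np.sin(yaw),0],[np.sin(yaw),np.cos(yaw),0],[0,0,1]])
    S=np.zeros(2);W=0
    for p in pts:
        q=R@p[:3]+[c[0],c[1],0];nn=R@p[3:6];d=cam-q;w=p[6]*max(0,nn@d)/np.linalg.norm(d)**3
        if w>0:S+=w*proj(n,q);W+=w
    return S/W,W
def bushmouth():
    r=[ctrl.tip_of(n,'bush_mouth')[0]['xy'] for n in('scene','top')]
    return tri(ray('scene',r[0]),ray('top',r[1])),[atz(n,x,.09)[:2] for n,x in zip(('scene','top'),r)]
```

Run:
```python
from h import *
np.set_printoptions(precision=4,suppress=True)
im={n:cv2.imread(f'pics/{n}0.png')[:,:,::-1] for n in('scene','top')}
box={'top':(280,195,310,225),'scene':(255,185,305,230)}
for n in im:
    m=blue(im[n]); c0,k=cen(m,box[n]); print(n,'blue',c0,k)
    x=ctrl.cut_out(n,'bush')[0]; print(' bush ext',x['p'],x['extent'],proj(n,[.575,-.008,.09]),proj(n,[.575,-.008,.01]))
    best=[]
    for y in np.radians(np.arange(0,360,2)):
        s,w=stripe(n,(.575,-.0083),y); best.append((np.linalg.norm(s-c0),np.degrees(y)))
    print(sorted(best)[:4])
    x=ctrl.cut_out(n,'probe')
    for k in x[:1]: print(' probe',k['p'],k['extent'])
    # orange handle
    h=cv2.cvtColor(np.ascontiguousarray(im[n]),cv2.COLOR_RGB2HSV); o=(h[...,0]>6)&(h[...,0]<16)&(h[...,1]>190)&(h[...,2]>110)
    v,u=np.nonzero(o[80:300,250:410]); print(' orange',len(u),u.min()+250,u.max()+250,v.min()+80,v.max()+80,u.mean()+250,v.mean()+80)
    for p in([.456,-.2155,.106],[.456,-.2155,.158]):print(proj(n,p))
# plate corners top
C=np.array([[210,237],[320,203],[392,438],[285,472]])/3.3+[210,130]-.35
W=np.array([atz('top',c,.01) for c in C]);print(W)
for a,b in((1,2),(0,3)):
    d=W[b]-W[a];print(np.degrees(np.arctan2(d[1],d[0])),np.linalg.norm(d))
d=W[0]-W[1];print(np.degrees(np.arctan2(d[1],d[0]))+90,np.linalg.norm(d))
C=np.array([[272,406],[350,463],[519,353]])/2.7+[150,70]-.35
W=np.array([atz('scene',c,.01) for c in C]);print(W)
for a,b in((0,1),(1,2)):
    d=W[b]-W[a];print(np.degrees(np.arctan2(d[1],d[0])),np.linalg.norm(d))
```

```text
scene blue [278.2483 211.6107] 149.0
 bush ext 0.92 [271.0, 189.9, 296.7, 226.6] [279.9387 193.8433] [279.8209 218.1696]Traceback (most recent call last):
  File "<stdin>", line 10, in <module>
  File "h.py", line 36, in stripe
    if w>0:S+=w*proj(n,q);W+=w
                ~~~~^^^^^
  File "h.py", line 18, in proj
    K,T=P(n); q=K@(T[:3,:3].T@(np.array(p)-T[:3,3])); return q[:2]/q[2]
        ~^^^
  File "h.py", line 6, in P
    c=ctrl.camera_params(n); T=np.array(c['T']); K=np.array([[c['fx'],0,c['cx']],[0,c['fy'],c['cy']],[0,0,1]])
ValueError: time passes only in moves, steps and waits
```

```bash
sed -i 's/^def P(n):/from functools import lru_cache\n@lru_cache\ndef P(n):/' h.py
```

Run:
```python
from h import *
np.set_printoptions(precision=4,suppress=True)
im={n:cv2.imread(f'pics/{n}0.png')[:,:,::-1] for n in('scene','top')}
box={'top':(280,195,310,225),'scene':(255,185,305,230)}
for n in im:
    m=blue(im[n]); c0,k=cen(m,box[n]); print(n,'blue',c0,k)
    h=cv2.cvtColor(np.ascontiguousarray(im[n]),cv2.COLOR_RGB2HSV)
    print(proj(n,[.575,-.008,.09]),proj(n,[.575,-.008,.01]))
    best=[]
    for y in np.radians(np.arange(0,360,2)):
        s,w=stripe(n,(.575,-.0083),y); best.append((round(np.linalg.norm(s-c0),2),round(np.degrees(y)),s-c0))
    print(sorted(best,key=lambda x:x[0])[:3])
    o=(h[...,0]>6)&(h[...,0]<16)&(h[...,1]>190)&(h[...,2]>110)
    v,u=np.nonzero(o[80:300,250:410]); print(' orange',len(u),u.min()+250,u.max()+250,v.min()+80,v.max()+80,u.mean()+250,v.mean()+80)
    for p in([.456,-.2155,.106],[.456,-.2155,.158]):print(proj(n,p))
C=np.array([[210,237],[320,203],[392,438],[285,472]])/3.3+[210,130]-.35
W=np.array([atz('top',c,.01) for c in C]);print(W)
for a,b in((1,2),(0,3)):
    d=W[b]-W[a];print(np.degrees(np.arctan2(d[1],d[0])),np.linalg.norm(d))
d=W[0]-W[1];print(np.degrees(np.arctan2(d[1],d[0]))+90,np.linalg.norm(d))
C=np.array([[272,406],[350,463],[519,353]])/2.7+[150,70]-.35
W=np.array([atz('scene',c,.01) for c in C]);print(W)
for a,b in((0,1),(1,2)):
    d=W[b]-W[a];print(np.degrees(np.arctan2(d[1],d[0])),np.linalg.norm(d))
```

```text
scene blue [278.2483 211.6107] 149.0
[279.9387 193.8433] [279.8209 218.1696]
[(np.float64(0.43), 54, array([ 0.0371, -0.4294])), (np.float64(0.56), 56, array([ 0.4072, -0.3917])), (np.float64(0.58), 52, array([-0.3309, -0.4771]))]
 orange 38 259 323 119 166 282.8157894736842 123.44736842105263
[283.1196 137.2259]
[283.263  121.1085]
top blue [290.4211 206.0526] 19.0
[297.5547 212.1898] [296.3353 214.1321]
[(np.float64(2.1), 48, array([1.636 , 1.3174])), (np.float64(2.11), 50, array([1.4714, 1.5144])), (np.float64(2.13), 46, array([1.8075, 1.1263]))]Traceback (most recent call last):
  File "<stdin>", line 14, in <module>
    return umr_minimum(a, axis, None, out, keepdims, initial, where)
ValueError: zero-size array to reduction operation minimum which has no identity
```

Add to h.py:
```python
def topring(im,c=(297,211),r=16):
    x0,y0=c[0]-r,c[1]-r; a=im[y0:y0+2*r+1,x0:x0+2*r+1].astype(int)
    return a,x0,y0
```

Run:
```python
from h import *
np.set_printoptions(precision=4,suppress=True,linewidth=250)
im={n:cv2.imread(f'pics/{n}0.png')[:,:,::-1] for n in('scene','top')}
a,x0,y0=topring(im['top'],r=13)
print(x0,y0);print(a[...,0]-a[...,2])
b=im['top'][238:264,362:388].astype(int);print(b[...,0]-b[...,1])
C=np.array([[210,237],[320,203],[392,438],[285,472]])/3.3+[210,130]-.35
W=np.array([atz('top',c,.01) for c in C]);print(W)
for a,b in((1,2),(0,3)):
    d=W[b]-W[a];print(np.degrees(np.arctan2(d[1],d[0])),np.linalg.norm(d))
d=W[0]-W[1];print(np.degrees(np.arctan2(d[1],d[0]))+90,np.linalg.norm(d))
C=np.array([[272,406],[350,463],[519,353]])/2.7+[150,70]-.35
W=np.array([atz('scene',c,.01) for c in C]);print(W)
for a,b in((0,1),(1,2)):
    d=W[b]-W[a];print(np.degrees(np.arctan2(d[1],d[0])),np.linalg.norm(d))
for p in([.456,-.2155,.106],[.456,-.2155,.158]):print(proj('top',p))
```

```text
284 198
[[ 14  13  13  12  11  12  12  11  11  11  11  12  11  11  11  12  11  10  10  11  12  11  11  11  22  42  52]
 [ 12  11  12  11  11  12  12  11  11  11  10  11  11  13  11  12  11  11  11  11  11  10  11  11  15  36  49]
 [ 11  10  12  11  10  11  11  10  11  11  13  15  14  15  15  12  11  11  11  11  12  11  11  11  13  27  46]
 [ 12  11  12  11  12  11  11  12  15  20  31  36  37  37  34  29  24  16  13  11  11  11  11  11  12  22  45]
 [ 11  11  11  11  11  11  10  20  36  45  53  57  58  58  58  53  47  38  25  15  12  11  10  11  12  16  40]
 [ 11  12  10  12  11   1 -11  20  49  58  59  59  60  60  60  59  59  57  46  31  17  11  11  11  11  12  31]
 [ 11  11  11  13  -2 -30 -41  -8  31  51  59  59  59  59  61  60  61  59  58  50  32  16  11  11  11  11  22]
 [ 12  12  14   4 -30 -55 -66 -58 -24  19  48  56  56  56  58  60  60  60  59  58  49  30  14  11  11  10  15]
 [ 12  15  14 -13 -44 -62 -69 -71 -63 -26  24  47  46  46  49  54  57  60  60  60  57  44  19  11  11  11  13]
 [ 14  16  13 -12 -17 -37 -61 -69 -63 -35   5  28  29  29  31  39  50  56  59  59  59  52  30
[... 4416 characters left out ...]
 -20 -19 -18 -19 -19 -20 -19 -19 -19 -16   2  16  20  20]
 [  3   2  -1  -3  -4  -3  -3  -3  -3  -7  -7  -8  -8  -2   0  -3  -5  -6  -5  -6  -5  -3   7  17  22  23]
 [ 16  15  15  14  14  14  13  14  13  13  13  14  14  18  19  16  15  13  14  15  14  16  17  20  23  22]]
[[ 0.616   0.063   0.01  ]
 [ 0.6464 -0.0419  0.01  ]
 [ 0.4243 -0.1034  0.01  ]
 [ 0.395  -0.0028  0.01  ]]
-164.52915180175881 0.23050268077927388
-163.41230658405826 0.2305513181082778
196.18192005084808 0.10922890750573995
[[ 0.6458 -0.0365  0.01  ]
 [ 0.6166  0.0684  0.01  ]
 [ 0.392   0.004   0.01  ]]
105.56596774844597 0.10887020139421734
-163.99700875629713 0.23363586315140883
[371.6745 252.0598]
[376.1952 252.5544]
```

The bush centre is at about (0.577, -0.006), with its mark at about 51.5° and the scanner at -164°, so it needs a turn of about +2.52 rad. The probe is at about (0.460, -0.218). Moving above the bush now.

Units first: shifts go in shares of 75 cm and turns go in shares of pi rad. So 0.518 m / 0.75 = 0.6907, -0.371 m / 0.75 = -0.4947.

{"method": "jog_arm", "body": {
  "segments": [
    {"aperture":0.085,"sx":0.6907,"sy":-0.4947},
    {"aperture":0.085,"sx":0.6907,"sy":-0.4947},
    {"aperture":0.085,"sx":0.6907,"sy":-0.4947},
    {"aperture":0.085,"sx":0.6907,"sy":-0.4947},
    {"aperture":0.085,"sx":0.6907,"sy":-0.4947},
    {"aperture":0.085,"sx":0.6907,"sy":-0.4947},
    {"aperture":0.085,"sx":0.6907,"sy":-0.4947},
    {"aperture":0.085,"sx":0.6907,"sy":-0.4947},
    {"aperture":0.085,"sx":0.6907,"sy":-0.4947},
    {"aperture":0.085,"sx":0.6907,"sy":-0.4947},
    {"aperture":0.085,"sx":0.6907,"sy":-0.4947},
    {"aperture":0.085,"sx":0.6907,"sy":-0.4947},
    {"aperture":0.085,"sx":0.6907,"sy":-0.4947},
    {"aperture":0.085,"sx":0.6907,"sy":-0.4947},
    {"aperture":0.085,"sx":0.6907,"sy":-0.4947},
    {"aperture":0.085,"sx":0.6907,"sy":-0.4947},
    {"aperture":0.085,"sx":0.6907,"sy":-0.4947},
    {"aperture":0.085,"sx":0.6907,"sy":-0.4947}
  ],
  "squeeze": 40
}}

```text
t: 2.75
tool_pos: [0.5768, -0.0057, 0.2391]
tool_rot: [3.063, 0.696, -0.001]
contact_force: [0.1, 0.1, -0.9]
opening: 0.0844
grip_force: 0.0
```

In the tool's units: 0.19 m / 0.75 = 0.2533, 0.18 m / 0.75 = 0.24.

{"method": "jog_arm", "body": {
  "segments": [
    {"aperture":0.085,"sz":0.0533},
    {"aperture":0.085,"sz":0.1067},
    {"aperture":0.085,"sz":0.16},
    {"aperture":0.085,"sz":0.2},
    {"aperture":0.085,"sz":0.24},
    {"aperture":0.085,"sz":0.2533},
    {"aperture":0.085,"sz":0.2533}
  ]
}}

```text
t: 3.33
tool_pos: [0.5738, -0.007, 0.046]
tool_rot: [-3.062, -0.691, 0.01]
contact_force: [0.1, 0.4, 0.7]
opening: 0.0852
grip_force: 0.0
```

{"method": "jog_arm", "body": {
  "segments": [
    {"aperture":0.05},
    {"aperture":0.05},
    {"aperture":0.05},
    {"aperture":0.05},
    {"aperture":0.05},
    {"aperture":0.05},
    {"aperture":0.05},
    {"aperture":0.05}
  ],
  "squeeze": 35
}}

```text
t: 4.0
tool_pos: [0.5793, -0.0064, 0.0526]
tool_rot: [3.061, 0.694, 0.008]
contact_force: [-1.4, -1.5, 6.4]
opening: 0.0575
grip_force: 38.2
```

In the tool's units: -1.26 rad / 3.1416 = -0.4011.

{"method": "jog_arm", "body": {
  "segments": [
    {"aperture":0.05,"az":-0.0191},
    {"aperture":0.05,"az":-0.0509},
    {"aperture":0.05,"az":-0.0828},
    {"aperture":0.05,"az":-0.1146},
    {"aperture":0.05,"az":-0.1464},
    {"aperture":0.05,"az":-0.1783},
    {"aperture":0.05,"az":-0.2101},
    {"aperture":0.05,"az":-0.2419},
    {"aperture":0.05,"az":-0.2737},
    {"aperture":0.05,"az":-0.3056},
    {"aperture":0.05,"az":-0.3374},
    {"aperture":0.05,"az":-0.3692},
    {"aperture":0.05,"az":-0.4011}
  ]
}}

```text
t: 5.08
tool_pos: [0.579, -0.0051, 0.0526]
tool_rot: [2.059, 2.369, 0.006]
contact_force: [-0.4, 2.9, 8.2]
opening: 0.0573
grip_force: 38.1
```

{"method": "jog_arm", "body": {
  "segments": [
    {"aperture":0.05,"az":-0.0318},
    {"aperture":0.05,"az":-0.0637},
    {"aperture":0.05,"az":-0.0955},
    {"aperture":0.05,"az":-0.1273},
    {"aperture":0.05,"az":-0.1592},
    {"aperture":0.05,"az":-0.191},
    {"aperture":0.05,"az":-0.2228},
    {"aperture":0.05,"az":-0.2546},
    {"aperture":0.05,"az":-0.2865},
    {"aperture":0.05,"az":-0.3183},
    {"aperture":0.05,"az":-0.3501},
    {"aperture":0.05,"az":-0.382},
    {"aperture":0.05,"az":-0.4017},
    {"aperture":0.05,"az":-0.4017},
    {"aperture":0.05,"az":-0.4017},
    {"aperture":0.05,"az":-0.4017}
  ]
}}

```text
t: 6.42
tool_pos: [0.5791, -0.0056, 0.0526]
tool_rot: [0.272, 3.125, 0.001]
contact_force: [-0.1, 1.4, 7.2]
opening: 0.0578
grip_force: 38.3
```

Run:
```python
from h import *
im=save('scene','s2.png');im2=save('top','t2.png')
cv2.imwrite('pics/c2.png',np.hstack([cv2.resize(im[150:270,220:340,::-1],(400,400)),cv2.resize(im2[160:270,250:360,::-1],(400,400))]))
o=ctrl.get_obs();print(o['q'],o['tool_pos'],o['tool_rot'],o['t'])
```

```text
[-1.38507232e-01  1.30636596e-01  1.86134711e+00  7.47310524e-04
  1.14483839e+00 -1.53613378e+00] [ 0.57908108 -0.00561977  0.05257949] [2.71739590e-01 3.12500057e+00 6.78745961e-04] 6.5167
```

View pics/c2.png

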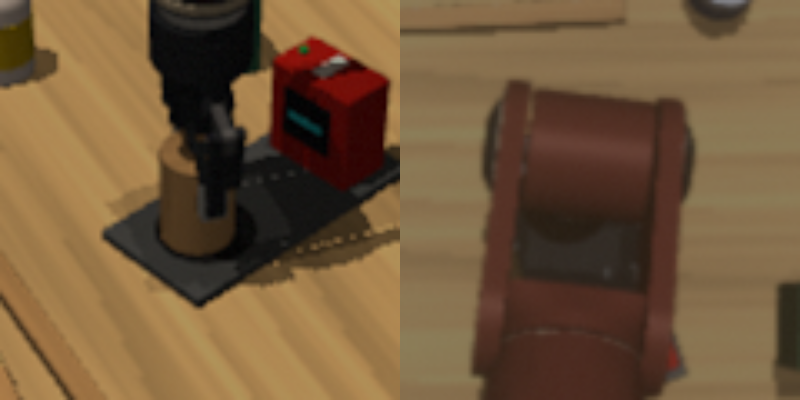

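The bush now turns with the jaws, and its blue mark is no longer on the camera's side. Next I release, raise, move over the probe and check the bush from there.

{"method": "jog_arm", "body": {
  "segments": [
    {"aperture":0.085},
    {"aperture":0.085},
    {"aperture":0.085},
    {"aperture":0.085},
    {"aperture":0.085},
    {"aperture":0.085},
    {"aperture":0.085}
  ]
}}

```text
t: 7.1
tool_pos: [0.5768, -0.0058, 0.0491]
tool_rot: [-0.273, -3.129, -0.0]
contact_force: [0.0, 0.3, -0.1]
opening: 0.0849
grip_force: 0.0
```

{"method": "jog_arm", "body": {
  "segments": [
    {"aperture":0.085,"sz":-0.0267},
    {"aperture":0.085,"sz":-0.08},
    {"aperture":0.085,"sz":-0.1333},
    {"aperture":0.085,"sz":-0.1867},
    {"aperture":0.085,"sz":-0.24},
    {"aperture":0.085,"sz":-0.2533},
    {"aperture":0.085,"sx":0.108,"sy":-0.3067,"sz":-0.2533},
    {"aperture":0.085,"sx":0.108,"sy":-0.3067,"sz":-0.2533},
    {"aperture":0.085,"sx":0.108,"sy":-0.3067,"sz":-0.2533},
    {"aperture":0.085,"sx":0.108,"sy":-0.3067,"sz":-0.2533},
    {"aperture":0.085,"sx":0.108,"sy":-0.3067,"sz":-0.2533},
    {"aperture":0.085,"sx":0.108,"sy":-0.3067,"sz":-0.2533},
    {"aperture":0.085,"sx":0.108,"sy":-0.3067,"sz":-0.2533}
  ]
}}

```text
t: 8.18
tool_pos: [0.4546, -0.2228, 0.239]
tool_rot: [-0.283, -3.128, 0.003]
contact_force: [-0.4, -0.0, -0.0]
opening: 0.0851
grip_force: 0.0
```

Run:
```python
from h import *
np.set_printoptions(precision=4,suppress=True,linewidth=250)
im=save('scene','s3.png');im2=save('top','t3.png')
cv2.imwrite('pics/c3.png',np.hstack([cv2.resize(im[150:270,220:340,::-1],(400,400),interpolation=2),cv2.resize(im2[160:270,250:360,::-1],(400,400),interpolation=2)]))
a,x0,y0=topring(im2,r=13)
print(x0,y0);print(a[...,0]-a[...,2])
```

```text
284 198
[[ 15  14  13  12  12  11  13  13  12  12  13  13  13  14  13  13  11  11  12  12  12  12  11  12  24  46  54]
 [ 13  12  12  11  12  12  12  12  13  15  20  26  28  28  27  22  16  12  12  12  12  11  11  12  15  39  52]
 [ 12  11  13  12  12  12  12  17  29  37  44  51  54  53  51  45  33  22  17  14  11  11  11  11  13  28  49]
 [ 12  11  13  13  13  14  20  35  55  60  63  64  63  63  61  62  56  48  35  20  13  12  11  12  14  24  48]
 [ 12  12  11  12  14  23  39  55  62  63  64  65  64  62  63  63  63  62  56  39  21  13  12  12  12  17  42]
 [ 13  11  12  13  22  45  58  62  64  64  64  64  62  63  62  64  63  65  62  56  37  19  12  13  12  13  33]
 [ 11  12  13  18  39  56  61  64  64  64  62  58  57  56  58  61  63  64  64  61  52  31  16  11  13  12  23]
 [ 12  13  15  29  52  62  63  6
[... 1488 characters left out ...]
  14  20  21  20  13  12  11  11]
 [ 16  21  21  22  22  22  25  27  31  35  39  44  42  -2 -45 -47 -34 -15   9  20  21  21  18  13  11  11  11]
 [ 16  20  21  22  21  22  22  22  24  26  28  28  23   1  -8   0   8  15  19  22  20  19  15  12  11  12  11]
 [ 13  17  20  21  22  23  22  22  22  23  23  22  20  16  18  21  21  21  20  21  21  16  13  12  12  12  12]
 [ 12  14  16  21  22  21  21  22  23  22  21  22  22  21  22  22  22  21  21  21  18  14  12  10  11  12  11]
 [ 12  13  13  17  20  22  21  23  21  22  21  22  21  23  20  21  22  21  20  17  14  12  11  11  11  12  12]
 [ 12  12  12  14  18  21  20  21  21  22  23  22  22  22  22  22  22  19  17  13  12  11  11  11  11  12  11]]
```

View pics/c3.png

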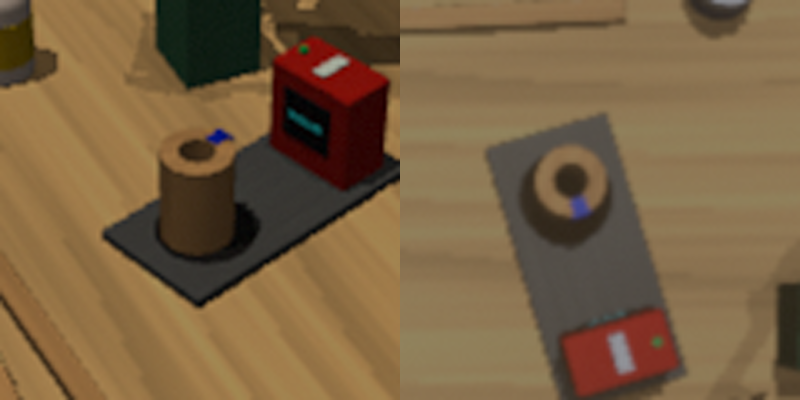

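The bush stands upright and free, with its mark facing the scanner to within about 2°. I'll refine that with a small rendering fit.

Create fit.py:
```python
from h import *
def rast(n,polys,box,S=8):
    x0,y0,x1,y1=box;out=[]
    for p in polys:
        uv=np.array([proj(n,q) for q in p]); m=np.zeros(((y1-y0)*S,(x1-x0)*S),np.uint8)
        cv2.fillPoly(m,[np.round(((uv+.5-[x0,y0])*S-.5)*16).astype(np.int32)],1,shift=4)
        out.append(m)
    return out
def bluemodel(n,c,yaw,box):
    f=np.linspace(0,2*np.pi,60); C=np.array([c[0],c[1],0])
    circ=lambda r,z:[C+[r*np.cos(t),r*np.sin(t),z] for t in f]
    e=np.array([np.cos(yaw),np.sin(yaw),0]);g=np.array([-e[1],e[0],0]);a=np.linspace(-.279,.279,9)
    arc=lambda r,z,k:[C+r*(np.cos(t*k)*e+np.sin(t*k)*g)+[0,0,z] for t in a]
    top,bore,st,side=rast(n,[circ(.029,.09),circ(.014,.09),arc(.029,.09,1)+arc(.014,.09,2.18)[::-1],arc(.029,.09,1)+arc(.029,.01,1)[::-1]],box)
    cam=P(n)[1][:3,3]; vis=(e@(cam-C-.029*e))>0
    b=st&(1-bore)
    if vis: b=b|(side&(1-top))
    return cv2.resize(b.astype(np.float32),None,fx=1/8,fy=1/8,interpolation=cv2.INTER_AREA), cv2.resize(top.astype(np.float32),None,fx=1/8,fy=1/8,interpolation=cv2.INTER_AREA)
def fit(n,im,box,c,yaw):
    a=im[box[1]:box[3],box[0]:box[2]].astype(float); d=a[...,2]-a[...,0]; # blue-red
    obs=np.clip((d+15)/70,0,1)
    from scipy.optimize import minimize
    def cost(p):
        b,_=bluemodel(n,(c[0]+p[0]/1e2,c[1]+p[1]/1e2),yaw+p[2]/3,box); b=cv2.GaussianBlur(b,(0,0),.6)
        return ((b-obs)**2).sum()+ 2*(p[0]**2+p[1]**2)
    r=minimize(cost,[0,0,0],method='Nelder-Mead',options=dict(initial_simplex=[[0,0,0],[.3,0,0],[0,.3,0],[0,0,.3]],maxiter=150))
    return np.array(c)+r.x[:2]/1e2,np.degrees(yaw+r.x[2]/3),r.fun
```

Run:
```python
from fit import *
L=lambda f:cv2.imread('pics/'+f)[:,:,::-1]
B={'top':(278,192,316,230),'scene':(258,178,304,236)}
print(fit('top',L('top0.png'),B['top'],(.579,-.005),.9)); print(fit('scene',L('scene0.png'),B['scene'],(.577,-.006),.9))
# centre from ring
for n,f in(('top','t3.png'),('scene','s3.png')):
    for c in((.583,-.005),(.580,-.008)): print(n,c,fit(n,L(f),B[n],c,-2.84))
    h=cv2.cvtColor(np.ascontiguousarray(L(f)),cv2.COLOR_RGB2HSV)
    print([ (np.round(r['xy'],1),atz(n,r['xy'],.09)[:2]) for r in ctrl.tip_of(n,'bush_mouth')[:1]])
print([(np.round(r['xy'],1),r['p']) for r in ctrl.tip_of('top','probe_grip')])
for c in((296.5,209.3),):print(atz('top',c,.09))
o=ctrl.get_obs();print(o['tool_pos'],o['tool_rot'],o['t'])
```

```text
(array([ 0.57980134, -0.00413736]), np.float64(51.54690834276842), np.float64(5.544116386488783))
(array([ 0.57621161, -0.00767957]), np.float64(55.63430313742577), np.float64(26.35431232260101))
top (0.583, -0.005) (array([ 0.58212682, -0.00424179]), np.float64(-159.21169935216778), np.float64(5.958820380607313))
top (0.58, -0.008) (array([ 0.58315104, -0.0054533 ]), np.float64(-162.4135730610126), np.float64(6.293575501798148))
[(array([297.1, 208.5]), array([ 0.58579493, -0.00693042]))]
scene (0.583, -0.005) (array([ 0.57775138, -0.00587927]), np.float64(-159.35556778709835), np.float64(23.187983974667407))
scene (0.58, -0.008) (array([ 0.57799901, -0.00673879]), np.float64(-160.4634819418857), np.float64(22.676784604913035))
[(array([280.5, 193.5]), array([ 0.57310801, -0.00858693]))]
[(array([296.4, 207.5]), 0.57)]
[ 0.58349193 -0.00512833  0.09      ]
[ 0.45774823 -0.21745439  0.23903906] [-2.70448354e-01 -3.12973140e+00 -7.88029340e-04] 8.4333
```

Create m.py:
```python
from fit import *
from scipy.ndimage import map_coordinates
def edge(n,im,a,b,z):   # refine a straight plate edge a-b given in world, level half-way crossing
    g=im.astype(float)[...,0]-im.astype(float)[...,2]*1.0; pts=[]
    a,b=np.array(a),np.array(b); t=(b-a)/np.linalg.norm(b-a); nn=np.array([-t[1],t[0]])
    for s in np.linspace(.12,.88,60):
        p=a+(b-a)*s; o=np.linspace(-.009,.009,37); uv=np.array([proj(n,[*(p+k*nn),z]) for k in o])
        v=map_coordinates(g,[uv[:,1],uv[:,0]],order=1); d=np.abs(np.diff(v)); 
        if d.max()>1: pts.append(p+nn*((d**2)@((o[1:]+o[:-1])/2)/(d**2).sum()))
    x=cv2.fitLine(np.array(pts,np.float32),cv2.DIST_HUBER,0,1e-5,1e-5).ravel()
    d=x[:2]*np.sign(x[:2]@t); return np.degrees(np.arctan2(d[1],d[0])),x[2:]
def rim(n,im,c,z=.09,lo=0,hi=360,R=.029):
    g=im.astype(float)[...,0]-im.astype(float)[...,2]; P2=[]
    for th in np.radians(np.arange(lo,hi,5)):
        o=np.linspace(R-.008,R+.008,33);e=np.array([np.cos(th),np.sin(th)])
        uv=np.array([proj(n,[*(np.array(c)+k*e),z]) for k in o]);v=map_coordinates(g,[uv[:,1],uv[:,0]],order=1)
        d=np.abs(np.diff(v))**2; P2.append(np.array(c)+e*(d@((o[1:]+o[:-1])/2)/d.sum()))
    P2=np.array(P2)
    r=least_squares(lambda q:np.hypot(*(P2-q[:2]).T)-q[2],[*c,R],loss='soft_l1',f_scale=.001); return r.x
L=lambda f:cv2.imread('pics/'+f)[:,:,::-1]
```

Run:
```python
from m import *
np.set_printoptions(precision=4,suppress=True)
im=L('t3.png')
W=[[.616,.063],[.6464,-.0419],[.4243,-.1034],[.395,-.0028]]
for f in('t3.png','top0.png'):
    im=L(f);print(f,[edge('top',im,a,b,.01) for a,b in((W[1],W[2]),(W[0],W[3]),(W[1],W[0]))])
Ws=[[.6458,-.0365],[.6166,.0684],[.392,.004]]
print([edge('scene',L('s3.png'),a,b,.01) for a,b in((Ws[1],Ws[2]),(Ws[0],Ws[1]))])
for f,c in(('top0.png',(.579,-.005)),('t3.png',(.583,-.005))):
    print(f,rim('top',L(f),c,lo=-60,hi=80),rim('top',L(f),c),rim('top',L(f),c,R=.014,))
for f,c in(('scene0.png',(.577,-.007)),('s3.png',(.58,-.007))):
    print(f,rim('scene',L(f),c,R=.014),rim('scene',L(f),c))
for n,f,bx in(('top','t3.png',(285,200,312,224)),('scene','s3.png',(275,180,300,200))):
    im=L(f).astype(float);w=np.clip((im[...,2]-im[...,0]-0)/60,0,1); uv,k=cen(w,bx);print(f,uv,k,atz(n,uv,.09)[:2])
```

```text
t3.png [(np.float64(-164.96292797557138), array([ 0.5535, -0.067 ], dtype=float32)), (np.float64(-163.95557882581417), array([0.5291, 0.0392], dtype=float32)), (np.float64(105.6369229160434), array([0.634 , 0.0114], dtype=float32))]
top0.png [(np.float64(-164.95147440770816), array([ 0.5535, -0.067 ], dtype=float32)), (np.float64(-163.9680139614393), array([0.5291, 0.0392], dtype=float32)), (np.float64(105.79065016457365), array([0.6341, 0.0112], dtype=float32))]
[(np.float64(-164.21217311969966), array([0.5035, 0.039 ], dtype=float32)), (np.float64(105.7196086714583), array([0.6339, 0.0166], dtype=float32))]
top0.png [ 0.5793 -0.0057  0.0286] [ 0.579  -0.0056  0.029 ] [ 0.5795 -0.0053  0.0134]
t3.png [ 0.5833 -0.0048  0.0291] [ 0.5833 -0.0051  0.0291] [ 0.5833 -0.0055  0.0135]
scene0.png [ 0.5753 -0.0063  0.0135] [ 0.5754 -0.0061  0.0288]
s3.png [ 0.5789 -0.0065  0.014 ] [ 0.5799 -0.0061  0.0293]
t3.png [299.0366 216.6869] 18.683333333333334 [ 0.5618 -0.012 ]
s3.png [285.0488 190.6012] 16.38333333333333 [ 0.5574 -0.0138]
```

The bush is about 2° short of square: its mark is at about -162° and the station axis at -164.3°. There is plenty of time, so I'll regrip, nudge it by -0.04 rad and return.

In the tool's units: 0.23 m / 0.75 = 0.3067, 0.19 m / 0.75 = 0.2533.

{"method": "jog_arm", "body": {
  "segments": [
    {"aperture":0.085,"sx":-0.1133,"sy":0.3067},
    {"aperture":0.085,"sx":-0.1133,"sy":0.3067},
    {"aperture":0.085,"sx":-0.1133,"sy":0.3067},
    {"aperture":0.085,"sx":-0.1133,"sy":0.3067},
    {"aperture":0.085,"sx":-0.1133,"sy":0.3067},
    {"aperture":0.085,"sx":-0.1133,"sy":0.3067},
    {"aperture":0.085,"sx":-0.1133,"sy":0.3067},
    {"aperture":0.085,"sx":-0.1133,"sy":0.3067,"sz":0.0533},
    {"aperture":0.085,"sx":-0.1133,"sy":0.3067,"sz":0.1067},
    {"aperture":0.085,"sx":-0.1133,"sy":0.3067,"sz":0.16},
    {"aperture":0.085,"sx":-0.1133,"sy":0.3067,"sz":0.2},
    {"aperture":0.085,"sx":-0.1133,"sy":0.3067,"sz":0.24},
    {"aperture":0.085,"sx":-0.1133,"sy":0.3067,"sz":0.2533},
    {"aperture":0.085,"sx":-0.1133,"sy":0.3067,"sz":0.2533}
  ]
}}

```text
t: 9.6
tool_pos: [0.578, -0.0051, 0.0456]
tool_rot: [-0.269, -3.123, -0.001]
contact_force: [-0.3, -0.4, 0.1]
opening: 0.0849
grip_force: 0.0
```

{"method": "jog_arm", "body": {
  "segments": [
    {"aperture":0.05},
    {"aperture":0.05},
    {"aperture":0.05},
    {"aperture":0.05},
    {"aperture":0.05},
    {"aperture":0.05},
    {"aperture":0.05,"az":0.0064},
    {"aperture":0.05,"az":0.0127},
    {"aperture":0.05,"az":0.0127},
    {"aperture":0.05,"az":0.0127},
    {"aperture":0.085,"az":0.0127},
    {"aperture":0.085,"az":0.0127},
    {"aperture":0.085,"az":0.0127},
    {"aperture":0.085,"az":0.0127},
    {"aperture":0.085,"az":0.0127},
    {"aperture":0.085,"az":0.0127},
    {"aperture":0.085,"az":0.0127}
  ],
  "squeeze": 35
}}

```text
t: 11.02
tool_pos: [0.5806, -0.0065, 0.0491]
tool_rot: [-0.335, -3.123, -0.0]
contact_force: [0.5, 0.3, -0.6]
opening: 0.0852
grip_force: 0.0
```

{"method": "jog_arm", "body": {
  "segments": [
    {"aperture":0.085,"sz":-0.0267},
    {"aperture":0.085,"sz":-0.08},
    {"aperture":0.085,"sz":-0.1333},
    {"aperture":0.085,"sz":-0.1867},
    {"aperture":0.085,"sz":-0.24},
    {"aperture":0.085,"sz":-0.2533},
    {"aperture":0.085,"sx":0.1133,"sy":-0.3067,"sz":-0.2533},
    {"aperture":0.085,"sx":0.1133,"sy":-0.3067,"sz":-0.2533},
    {"aperture":0.085,"sx":0.1133,"sy":-0.3067,"sz":-0.2533},
    {"aperture":0.085,"sx":0.1133,"sy":-0.3067,"sz":-0.2533},
    {"aperture":0.085,"sx":0.1133,"sy":-0.3067,"sz":-0.2533},
    {"aperture":0.085,"sx":0.1133,"sy":-0.3067,"sz":-0.2533},
    {"aperture":0.085,"sx":0.1133,"sy":-0.3067,"sz":-0.2533},
    {"aperture":0.085,"sx":0.1133,"sy":-0.3067,"sz":-0.2533}
  ]
}}

```text
t: 12.18
tool_pos: [0.448, -0.2145, 0.239]
tool_rot: [-0.341, -3.123, -0.001]
contact_force: [0.5, -0.1, -0.3]
opening: 0.0849
grip_force: 0.0
```

Run:
```python
from m import *
np.set_printoptions(precision=4,suppress=True)
im=save('scene','s4.png');im2=save('top','t4.png')
for n,f,bx,c in(('top','t4.png',(285,200,312,224),(.583,-.005)),('scene','s4.png',(275,180,300,200),(.58,-.006))):
    im=L(f).astype(float);w=np.clip((im[...,2]-im[...,0]-0)/60,0,1); uv,k=cen(w,bx);p=atz(n,uv,.09)[:2]
    r=rim(n,L(f),c)[:2]; d=p-r; print(f,p,r,rim(n,L(f),c,R=.014)[:2],np.degrees(np.arctan2(d[1],d[0])))
o=ctrl.get_obs();print(o['tool_pos'],o['tool_rot'],o['t'])
```

```text
t4.png [ 0.5618 -0.0112] [ 0.5836 -0.0055] [ 0.5834 -0.0059] -165.38147127674608
s4.png [ 0.5574 -0.0135] [ 0.5797 -0.0063] [ 0.5792 -0.0067] -162.05331647188675
[ 0.4491 -0.2129  0.2391] [-0.3352 -3.1236 -0.001 ] 12.2833
```

The mark is now at about -163.7°, against -164.3° for the station axis, which is square. Now the probe.

Units first: shifts go in shares of 75 cm and turns go in shares of pi rad. So 0.114 m / 0.75 = 0.152, 0.11 m / 0.75 = 0.1467.

{"method": "jog_arm", "body": {
  "segments": [
    {"aperture":0.085,"sx":-0.016,"sy":-0.004},
    {"aperture":0.085,"sx":-0.016,"sy":-0.004,"sz":0.04},
    {"aperture":0.085,"sx":-0.016,"sy":-0.004,"sz":0.08},
    {"aperture":0.085,"sx":-0.016,"sy":-0.004,"sz":0.12},
    {"aperture":0.085,"sx":-0.016,"sy":-0.004,"sz":0.1467},
    {"aperture":0.085,"sx":-0.016,"sy":-0.004,"sz":0.152},
    {"aperture":0.085,"sx":-0.016,"sy":-0.004,"sz":0.152}
  ]
}}

```text
t: 12.87
tool_pos: [0.4596, -0.2168, 0.1234]
tool_rot: [-0.331, -3.12, -0.003]
contact_force: [0.0, -0.1, 0.4]
opening: 0.0846
grip_force: 0.0
```

{"method": "jog_arm", "body": {
  "segments": [
    {"aperture":0.015},
    {"aperture":0.015},
    {"aperture":0.015},
    {"aperture":0.015},
    {"aperture":0.015},
    {"aperture":0.015},
    {"aperture":0.015},
    {"aperture":0.015},
    {"aperture":0.015},
    {"aperture":0.015},
    {"aperture":0.015},
    {"aperture":0.015}
  ],
  "squeeze": 60
}}

```text
t: 13.87
tool_pos: [0.4607, -0.2192, 0.1266]
tool_rot: [0.335, 3.122, -0.001]
contact_force: [-0.4, -0.0, 5.7]
opening: 0.0248
grip_force: 58.6
```

Run:
```python
from h import *
a=save('scene','s5.png');b=save('top','t5.png')
cv2.imwrite('pics/c5.png',np.hstack([cv2.resize(a[90:210,220:340,::-1],(400,400),interpolation=2),cv2.resize(b[190:300,310:420,::-1],(400,400),interpolation=2)]))
print(ctrl.get_obs())
```

```text
{'t': 13.9667, 'q': array([-5.90129412e-01, -1.27892316e-01,  1.98278995e+00, -1.90045877e-05,
        1.28483684e+00, -1.94695509e+00]), 'dq': array([ 9.00530096e-04,  2.24641596e-03,  5.90050113e-05,  1.40482294e-04,
       -2.86319493e-04, -1.13967489e-03]), 'effort': array([ 1.68842054e-01, -2.62118787e+01, -3.17934787e+01,  5.34093543e-02,
       -2.40990613e-01,  6.43553401e-03]), 'tool_pos': array([ 0.46066572, -0.21922951,  0.1266024 ]), 'tool_rot': array([ 3.35280334e-01,  3.12200362e+00, -1.38063547e-03]), 'contact_force': array([-0.5766121 , -0.03788679,  6.43766757]), 'wrist_torque': array([0.05225238, 0.14013799, 0.02542577]), 'grip_force': 58.609739542007446, 'opening': 0.024699348385529573}
```

View pics/c5.png

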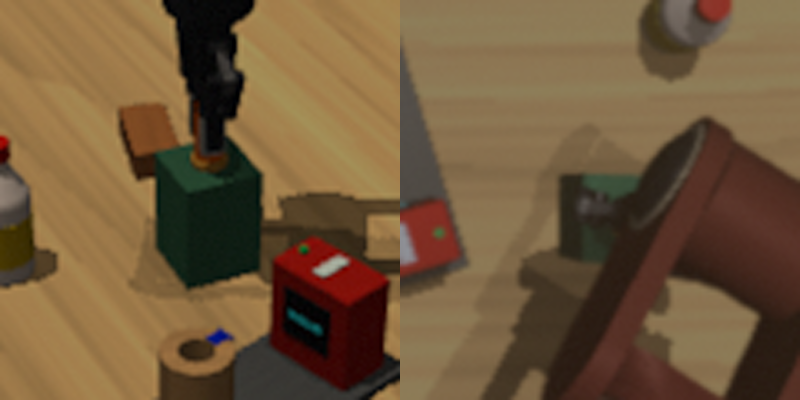

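The jaws hold the orange handle just above the collar, and the opening of 25 mm fits the 26 mm handle. Lifting straight out of the block.

In the tool's units: -0.13 m / 0.75 = -0.1733, -0.115 m / 0.75 = -0.1533.

{"method": "jog_arm", "body": {
  "segments": [
    {"aperture":0.015,"sz":-0.02},
    {"aperture":0.015,"sz":-0.0467},
    {"aperture":0.015,"sz":-0.0733},
    {"aperture":0.015,"sz":-0.1},
    {"aperture":0.015,"sz":-0.1267},
    {"aperture":0.015,"sz":-0.1533},
    {"aperture":0.015,"sz":-0.1733},
    {"aperture":0.015,"sz":-0.1733},
    {"aperture":0.015,"sz":-0.1733}
  ]
}}

```text
t: 14.72
tool_pos: [0.4601, -0.2188, 0.2552]
tool_rot: [0.335, 3.123, -0.0]
contact_force: [-0.1, -0.3, -2.1]
opening: 0.0245
grip_force: 59.0
```

Run:
```python
from h import *
a=save('scene','s6.png');b=save('top','t6.png')
cv2.imwrite('pics/c6.png',np.hstack([cv2.resize(a[60:180,220:340,::-1],(400,400),interpolation=2),cv2.resize(b[190:300,310:420,::-1],(400,400),interpolation=2)]))
for n in('scene','top'):
  for t in('probe_tip','probe_grip'): print(n,t,[(np.round(r['xy'],1),round(r['p'],2)) for r in ctrl.tip_of(n,t)[:2]])
p=ctrl.get_obs()['tool_pos'];print(p)
for d in(.011,-.023-.0,-.115):print(d,proj('scene',p+[0,0,d]))
```

```text
scene probe_tip [(array([220.6, 171.3]), 0.63), (array([282.8, 125.1]), 0.57)]
scene probe_grip [(array([434.6, 317.9]), 0.72), (array([283.6,  85.1]), 0.54)]
top probe_tip []
top probe_grip [(array([274.2, 150.4]), 0.22)]
[ 0.4595186  -0.21835942  0.25369235]
0.011 [281.88996002  85.49426266]
-0.023 [281.81184943  97.15567553]
-0.115 [281.61191939 127.003957  ]
```

View pics/c6.png

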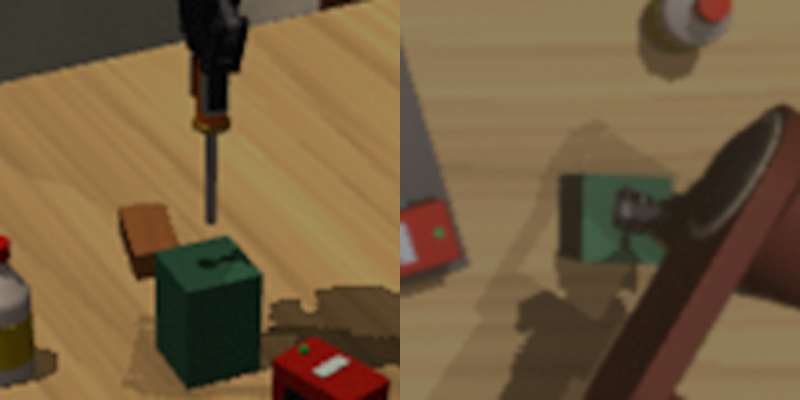

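The probe hangs vertical, its tip at about (282.7, 126.9), where the tip height predicts row 127. So there was no slip. Moving above the bush.

In the tool's units: 0.233 m / 0.75 = 0.3107, 0.212 m / 0.75 = 0.2827.

{"method": "jog_arm", "body": {
  "segments": [
    {"aperture":0.015,"sx":-0.0107,"sy":0.032},
    {"aperture":0.015,"sx":-0.024,"sy":0.0747},
    {"aperture":0.015,"sx":-0.0373,"sy":0.1173},
    {"aperture":0.015,"sx":-0.0507,"sy":0.16},
    {"aperture":0.015,"sx":-0.064,"sy":0.2027},
    {"aperture":0.015,"sx":-0.0773,"sy":0.2453},
    {"aperture":0.015,"sx":-0.0893,"sy":0.2827},
    {"aperture":0.015,"sx":-0.096,"sy":0.3027},
    {"aperture":0.015,"sx":-0.0987,"sy":0.3107},
    {"aperture":0.015,"sx":-0.0987,"sy":0.3107},
    {"aperture":0.015,"sx":-0.0987,"sy":0.3107},
    {"aperture":0.015,"sx":-0.0987,"sy":0.3107}
  ]
}}

```text
t: 16.02
tool_pos: [0.5813, -0.0077, 0.255]
tool_rot: [-0.337, -3.123, 0.001]
contact_force: [0.4, -0.8, -1.0]
opening: 0.0246
grip_force: 59.4
```

Run:
```python
from m import *
np.set_printoptions(precision=4,suppress=True)
a=save('scene','s7.png');b=save('top','t7.png')
cv2.imwrite('pics/c7.png',np.hstack([cv2.resize(a[100:240,220:340,::-1],(514,600),interpolation=2),cv2.resize(b[160:270,250:360,::-1],(280,280),interpolation=2) .repeat(1,0) if 0 else cv2.copyMakeBorder(cv2.resize(b[160:270,250:360,::-1],(280,280)),0,320,0,0,0)]))
p=ctrl.get_obs()['tool_pos'];print(p)
print('tip pred',proj('scene',p+[0,0,-.115]),proj('scene',p+[0,0,-.03]),'mouth',proj('scene',[.5795,-.0065,.09]),rim('scene',L('s7.png'),(.5795,-.0065)))
```

```text
[ 0.5814 -0.0078  0.2553]
tip pred [277.7239 178.3395] [277.7664 148.9114] mouth [278.6192 194.6849] [ 0.5799 -0.0059  0.0292]
```

View pics/c7.png

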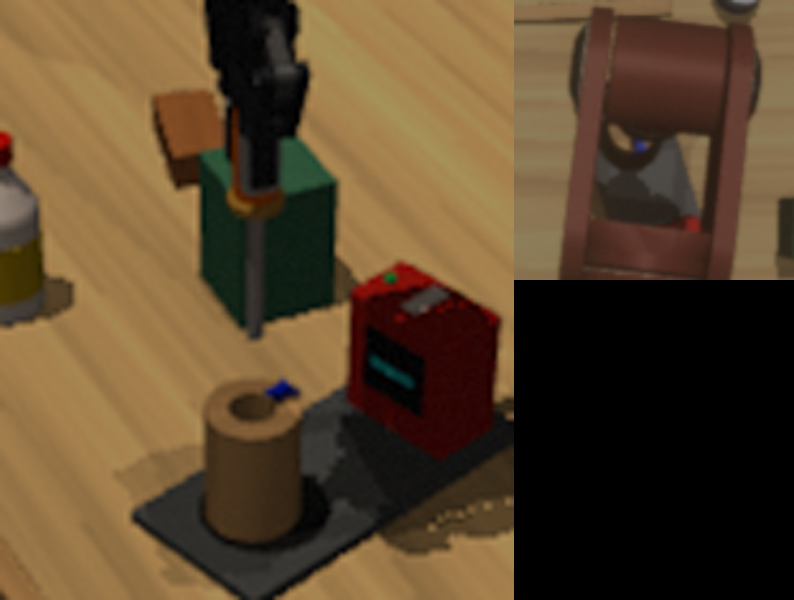

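In the scene view the rod is about 0.5 px (1.2 mm) right of the bore centre, with its tip at about (279, 178). I'll correct by about 2 mm and go down to just above the mouth.

In the tool's units: 0.042 m / 0.75 = 0.056, 0.03 m / 0.75 = 0.04.

{"method": "jog_arm", "body": {
  "segments": [
    {"aperture":0.015,"sx":-0.0021,"sy":0.0025},
    {"aperture":0.015,"sx":-0.0021,"sy":0.0025,"sz":0.02},
    {"aperture":0.015,"sx":-0.0021,"sy":0.0025,"sz":0.04},
    {"aperture":0.015,"sx":-0.0021,"sy":0.0025,"sz":0.056},
    {"aperture":0.015,"sx":-0.0021,"sy":0.0025,"sz":0.056},
    {"aperture":0.015,"sx":-0.0021,"sy":0.0025,"sz":0.056}
  ]
}}

```text
t: 16.62
tool_pos: [0.5832, -0.0054, 0.2123]
tool_rot: [-0.336, -3.122, -0.0]
contact_force: [-0.8, 0.4, -1.9]
opening: 0.0245
grip_force: 59.4
```

Run:
```python
from m import *
np.set_printoptions(precision=4,suppress=True)
a=save('scene','s8.png')
cv2.imwrite('pics/c8.png',cv2.resize(a[150:235,240:325,::-1],(595,595),interpolation=2))
p=ctrl.get_obs()['tool_pos'];print(p)
print('tip pred',proj('scene',p+[0,0,-.115]),rim('scene',L('s8.png'),(.5795,-.0065)))
```

```text
[ 0.5838 -0.0054  0.2135]
tip pred [277.2841 192.7249] [ 0.5796 -0.0062  0.0293]
```

View pics/c8.png

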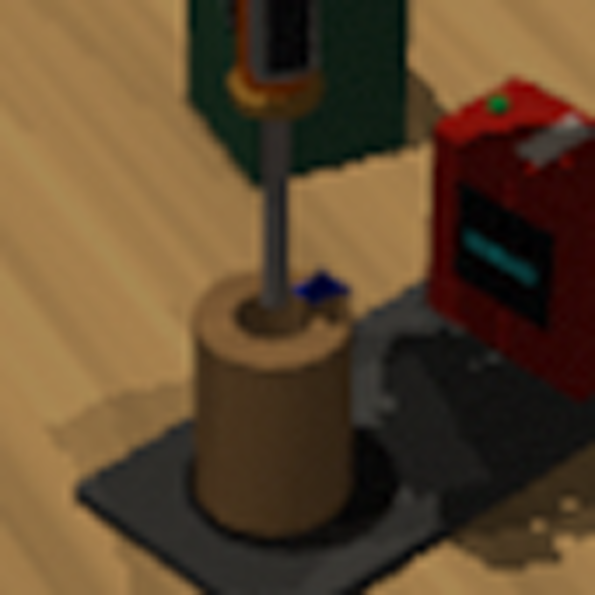

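The rod sits over the bore: tip at crop x ≈ 275, bore centre x ≈ 273, under 1 mm off. Its foot line is near the mouth centre. I'll apply a small correction and lower 48 mm.

In the tool's units: 0.048 m / 0.75 = 0.064, -0.0008 m / 0.75 = -0.0011.

{"method": "jog_arm", "body": {
  "segments": [
    {"aperture":0.015,"sx":-0.0011},
    {"aperture":0.015,"sx":-0.0011,"sz":0.0133},
    {"aperture":0.015,"sx":-0.0011,"sz":0.0267},
    {"aperture":0.015,"sx":-0.0011,"sz":0.04},
    {"aperture":0.015,"sx":-0.0011,"sz":0.0533},
    {"aperture":0.015,"sx":-0.0011,"sz":0.064},
    {"aperture":0.015,"sx":-0.0011,"sz":0.064},
    {"aperture":0.015,"sx":-0.0011,"sz":0.064},
    {"aperture":0.015,"sx":-0.0011,"sz":0.064},
    {"aperture":0.015,"sx":-0.0011,"sz":0.064}
  ]
}}

```text
t: 17.5
tool_pos: [0.5851, -0.0054, 0.1661]
tool_rot: [0.335, 3.122, -0.0]
contact_force: [-0.1, 0.8, -0.6]
opening: 0.0246
grip_force: 59.4
```

Run:
```python
from m import *
np.set_printoptions(precision=4,suppress=True)
a=save('scene','s9.png');b=save('top','t9.png')
cv2.imwrite('pics/c9.png',cv2.resize(a[150:235,240:325,::-1],(595,595),interpolation=2))
for i in range(3):
  o=ctrl.get_obs();print(o['tool_pos'],o['tool_rot'],o['contact_force'],o['dq'])
print(rim('scene',L('s9.png'),(.5795,-.0065)))
```

```text
[ 0.585  -0.0054  0.1661] [ 0.335   3.1223 -0.0001] [-0.298   0.4859 -1.8047] [ 0.0003 -0.0009  0.0023 -0.0005 -0.0006  0.0005]
[ 0.585  -0.0054  0.1661] [ 0.335   3.1223 -0.0001] [-0.298   0.4859 -1.8047] [ 0.0003 -0.0009  0.0023 -0.0005 -0.0006  0.0005]
[ 0.585  -0.0054  0.1661] [ 0.335   3.1223 -0.0001] [-0.298   0.4859 -1.8047] [ 0.0003 -0.0009  0.0023 -0.0005 -0.0006  0.0005]
[ 0.5795 -0.0061  0.0295]
```

View pics/c9.png

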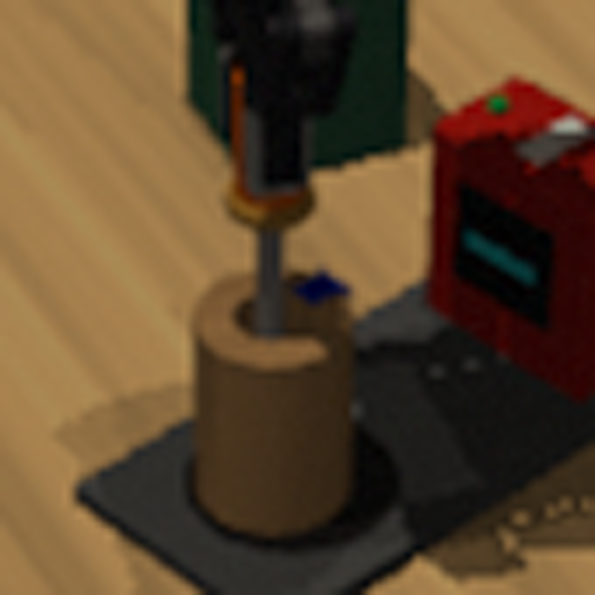

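The rod is inside the bore and clear of the walls, now about 1 mm left of centre (crop x 270 against 273). I'll take back half of the last correction, settle, check and hand in.

In the tool's units: 0.0008 m / 0.75 = 0.0011.

{"method": "jog_arm", "body": {
  "segments": [
    {"aperture":0.015,"sx":0.0011},
    {"aperture":0.015,"sx":0.0011},
    {"aperture":0.015,"sx":0.0011},
    {"aperture":0.015,"sx":0.0011},
    {"aperture":0.015,"sx":0.0011},
    {"aperture":0.015,"sx":0.0011}
  ]
}}

```text
t: 18.1
tool_pos: [0.5838, -0.0052, 0.1653]
tool_rot: [-0.335, -3.124, 0.0]
contact_force: [-0.9, 0.7, -1.9]
opening: 0.0247
grip_force: 59.4
```

Run:
```python
from m import *
np.set_printoptions(precision=4,suppress=True)
a=save('scene','s10.png')
g=a.astype(int);row=g[192,270:290];print(row[:,0]-row[:,2]);print(rim('scene',a,(.5795,-.0065)))
o=ctrl.get_obs();print(o['tool_pos'],o['contact_force'],abs(o['dq']).max(),o['t'])
w=np.clip((g[...,2]-g[...,0])/60.,0,1);print(cen(w,(275,180,300,200)))
print(ctrl.finish_job())
```

```text
[ 70  70  71  71  63  54  41  18   6   7  11  19  14 -12 -40 -35 -12   6
  21  32]
[ 0.5795 -0.0062  0.0294]
[ 0.5838 -0.0052  0.1653] [-0.0956  0.5385 -0.8989] 0.00135112437142314 18.15
(array([285.0915, 190.7905]), np.float64(9.466666666666665))
the job is handed in; nothing more can be done
None
```

I handed the job in at 18.2 s: the bush's mark faces the scanner to within about 2° by my measurements, and the probe is held still and upright about half-way down the bore, centred to about 1 mm, with no sign of the probe touching the bush; I did not measure the bystanders.

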